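# Discard a used culture dish through the lever-lid bin

## Robot

A 6-joint arm with a two-finger parallel gripper is mounted at the origin on a cart in front of the work surface, level with it; the furniture and walls round the work are solid. World frame = base frame: x ahead of the robot, y to its left, z up, the work surface at z = 0. Lengths are in m, angles in rad, forces in N, time in s.
With the tool pointing down it reaches from about 0.25 to 0.8 m from the base axis. Payload 3.9 kg.
Tool frame: the origin (TCP) lies where the fingers leave the gripper's body, on its centre line; the fingertips stand 73 mm ahead of it and the grasp point (between the pads) lies 54 mm ahead of it; z points along the fingers, y is the line along which they close (so a half turn about z gives the same grasp; the last joint's range is limited). The gripper opens to 85 mm and grips with 20 to 120 N. Pads are 22 mm wide; open, the fingers measure 114 mm over their backs; the gripper's body (76 mm by 85 mm) begins 54 mm behind the grasp point. The pads swing forward as they close: fully open they stand 13 mm farther back than shut.
Start: joints at [-1.26, 0.26, -0.138, 1.173, 0, 1.571], TCP at [0.161, -0.5, 0.304] pointing down, gripper open.
Joint ranges: [-2.78, 2.78], [-0.83, 1.72], [-1.28, 1.37], [-1.9, 2.12], [-1.57, 1.48], [-3.14, 3.14]. Speed limits (rad/s): [2.57, 2.57, 3.14, 3.14, 3.14, 3.14].

## Interface

Orientations are given as [roll, pitch, yaw] about the fixed x, y, z axes, in that order (R = Rz(yaw) Ry(pitch) Rx(roll)).
In Python, from station import ctrl, read_camera, job gives the robot as it stands.
- The arm moves only by the tool drive_tool, never from a script. Its argument "steps" is a list of rows, each an object with "fingers": the finger opening in cm, from 0 to 8.54; "translation": the shift along the tool's x, y, z in cm, a list of three; "rotation": the turn, a rotation vector about the tool's x, y, z in degrees, a list of three. In form: [{"fingers": fingers, "translation": [dx, dy, dz], "rotation": [wx, wy, wz]}, ...]. A call has 1 to 20 rows; each row shifts and turns the commanded pose from where the row before left it, along the tool's axes as they then stand; what a row does not reach is not made up. A row lasts 1/10 s, in which the tool goes at most 50 mm and 8.59 degrees, less where a joint would pass 70% of its speed; a pose out of reach is approached as far as the arm can. A call with a gripper value outside its range is refused whole. The fingers move at their own pace and stop on an object; "squeeze" is the grip in N (left out, the last holds). Time passes only in rows, so rows that do not move let the fingers close. It gives the time, the measured TCP pose, the force, the opening and the grip force at its end, in the units of the state.
- ctrl.sense(): the state, without advancing time (a new reading comes with each control period).
- read_camera(name): name is "scene" or "top" or "wrist"; returns a dict with "image" (420x560x3 uint8, red, green, blue), "range_z" (420x560 float32, m along the optical axis (not along the pixel's ray), 0 where there is no reading), "fx", "fy", "cx", "cy" (pixels), "world_from_camera" (4x4, takes a point from camera to world coordinates). Camera axes: x right, y down, z forward; pixel columns grow to the right and rows downward; lengths in m; the calibration is good to about 2 mm. The wrist camera is an equidistant fisheye: a pixel r from the principal point sees the ray r / f radians off the axis. A picture is of the moment at which its call begins.
- job.sign_off(): hands the job in; it is judged then, once.
The state is a dict: "clock": time; "qpos": joint angles; "joint_velocities": joint speeds; "joint_efforts": joint torques, N m; "position": TCP position; "orientation": TCP orientation; "wrist_force": force on the tool from outside, world axes, zero at the start; "torque": the same for the moment, N m; "width": finger opening in m; "gripper_force": force on a finger pad.
Only numpy, scipy, OpenCV 4.12 (cv2) and the standard library are available. Lean on these libraries where they do the work, as an engineer would, in place of code of your own. Each camera call takes 0.05 s, during which the arm holds its last target. There are 200 camera calls.

## Task

Discard the used culture dish that lies on the loading deck of the white discard bin: press the long end of the side lever down until the catch snaps over it and the heavy lid stays open by itself, push the dish along the deck until it drops into the bin, then press the catch's thumb plate down so that the lid falls fully shut. Only press and push: do not pick up the dish, do not touch the lid with the robot, and leave the other things on the bench where they are.

Things in the scene. Friction and masses are not known exactly. Their poses are not given: they have to be found in the camera images.
- discard_bin: White steel discard bin, fixed on the bench, 270 mm long (x), 152 mm wide (y), rim 90 mm high. Origin: on the bench near its middle; x points to its back, y to its left, z up (the robot stands on its front, -x side). Front part: the loading deck; behind it, under the lid, the mouth, x from -58 to 68 mm and y from -68 to 68 mm, flush with the deck; the bin's floor lies 45 mm below
- deck_edge (a point): Point on the deck's top face, on its middle line, where the deck ends and the mouth begins (bin x = -58 mm, height 90 mm). The deck is level bare steel from here 132 mm forward to bin x = -190 mm, open at its front end, with a guide strip along each side (106 mm apart inside, 10 mm high)
- bin_mouth (a point): Centre of the bin's mouth, level with the deck (90 mm above the bench); at x = 5 mm, y = 0 of the bin
- lid (a joint): Angle of the lid about the hinge along the bin's back edge (hinge at bin x = 70 mm, height 94 mm): 0 shut, grows as its front edge rises; about 1.18 rad when the catch holds the lever, 1.5 at most. A damper slows its fall: it takes about one second to fall shut once the lever is free
- lid_plate: The heavy lid: smooth steel plate 139 x 158 x 9 mm, 0.9 kg, no handle, not to be touched by the robot. Origin on the hinge line; the plate reaches 136 mm forward (its -x) of it. A roller at its right side rests on the short, rear end of the lever
- lever (a joint): Angle of the lever about its pivot: 0 at rest with the long end up, grows as the long end is pressed down; the catch snaps over it at about 0.49 rad (0.48 when let go on the catch), stop at 0.515. A spring and the lid's weight push it back up: pressing the pad takes about 6 to 14 N
- lever_pad (a point): Middle of the top face of the black ribbed press pad (38 x 30 mm) at the long, front end of the steel lever, which runs along the bin's right (-y) side; at bin x = -213 mm, y = -104 mm at rest. Pad face 138 mm above the bench at rest, 46 mm when caught, 41 mm at the stop: it goes nearly straight down, tilting from 0.23 rad one way to 0.25 the other
- catch (a joint): Angle of the spring catch: 0 closed (its nose over the lever's path), grows as its thumb plate is pressed down, and as the lever passes its nose; it lets the lever go at about 0.2 rad, stop at 0.42
- catch_pad (a point): Middle of the top face of the catch's black ribbed thumb plate (26 x 34 mm), outside the lever on the bin's right side, at bin x = -120 mm, y = -163 mm, 77 mm above the bench. Pressed straight down 10 to 15 mm it frees the lever, which springs up at once beside it; takes 1 to 6 N; it springs back up
- dish_centre (a point): Centre (half-way up) of the used culture dish, a loose round flat plastic dish with a fixed lid and pale brown filling, 91 mm across, 14 mm high, 40 g, lying flat on the loading deck between the guide strips; it slides easily
- reagent_bottle: Bystander: small brown glass bottle 40 mm across, 95 mm high, standing left of the bin; origin under its base
- clear_jar: Bystander: clear jar with white lid, 48 mm across, 64 mm high, left of the loading deck; origin under its base
- small_vial: Bystander: small brown vial 23 mm across, 44 mm high, standing to the right of the bin; origin under its base
- plate_low: Bystander: lower of two stacked culture dishes (pale ones, 91 mm across, 14 mm high each) on the bench right of the bin; origin under it
- plate_high: Bystander: upper one of the two stacked dishes; origin under it
- forceps: Bystander: steel forceps 128 mm long lying on the bench to the right; origin at its middle, underneath
- marker: Bystander: marker pen 138 mm long lying on the bench right of the bin; origin at its middle, underneath
- beaker: Bystander: clear beaker 70 mm across, 86 mm high, right of the bin; origin under its base
Mind the look-alikes: they are no part of the job. Leave any green or yellow look-alike of the part that bears dish_centre alone.

How it is judged:
On the way, in this order (a step that is already met when the one before it is completed fails the run):
1. the lid stands open, held by the caught lever, with the robot off everything (value of joint lid above 1 rad and value of joint lever above 0.42 rad and contact force between each of the arm, the fingers and anything else below 0.2 N), for 0.2 s.
2. the dish lies in the bin while the lid is open (z of dish_centre in the frame of discard_bin below 0.082 m and horizontal distance between dish_centre and bin_mouth below 0.05 m and value of joint lid above 0.9 rad), for 0.1 s.
At the end, for the whole second after the job is handed in: The lid is shut (within 0.05 rad), the lever is back up and the catch back in place (each within 0.05 rad), and the dish lies inside the bin: its centre at least 8 mm below the rim and within 50 mm of the middle of the mouth (value of joint each of lid, lever, catch below 0.05 rad and z of dish_centre in the frame of discard_bin below 0.082 m and horizontal distance between dish_centre and bin_mouth below 0.05 m and linear speed of lid_plate below 0.02 m/s); the robot touches nothing.
It fails at once if the robot touches the lid (contact force between any of the fingers, the arm and lid_plate above 1 N).
It fails at once if the dish is lifted off the deck (z of dish_centre in the frame of discard_bin above 0.112 m).
It fails at once if a bystander is disturbed (moved more than 25 mm) (distance of any of reagent_bottle, clear_jar, small_vial, plate_low, plate_high, forceps, marker, beaker from where it was at the start of the episode above 0.025 m).
It also fails if it takes over 51 s, if anything falls off the work surface, if the arm or the gripper's body presses on something with over 40 N, if the wrist force passes 120 N, or if a joint passes its speed limit or range.

## Working session

There is one attempt and no reset: what is moved stays moved. The work goes in short steps, Python scripts to look and compute and a tool call to move; the robot and the scene stay as the last step left them, time stands still between calls to the robot, and variables do not carry over. Pictures are saved under pics/ and viewed, at most 10 in all, crops included, and the job is handed in when it is done.

Besides the shell and the picture viewer there is one more tool, called after "Call:" as a command line: name --argument value ..., lists and objects as JSON in quotes. drive_tool: Moves the arm, as the interface text tells. Its arguments: {"type":"object","properties":{"steps":{"type":"array"},"squeeze":{"type":"number"}},"required":["steps"]}

```bash
mkdir -p pics
cat > h.py <<'E'
import numpy as np, cv2
from station import ctrl, read_camera, job
def snap(name,tag):
    c=read_camera(name); cv2.imwrite(f'pics/{tag}.png',c['image'][:,:,::-1]); np.savez(f'pics/{tag}.npz',**c); return c
def load(tag): return dict(np.load(f'pics/{tag}.npz'))
def cloud(c):
    v,u=np.mgrid[0:420,0:560]; z=c['range_z']
    P=np.stack([(u-c['cx'])/c['fx']*z,(v-c['cy'])/c['fy']*z,z],-1)
    T=c['world_from_camera']; return P@T[:3,:3].T+T[:3,3]
E
python3 - <<'E'
from h import *
a=snap('top','top1'); b=snap('scene','sc1'); s=ctrl.sense(); print(s)
E
```

```text
{'clock': 0.1, 'qpos': array([-1.25999178e+00,  2.60634498e-01, -1.39220187e-01,  1.17269808e+00,
       -1.03394718e-05,  1.57082178e+00]), 'joint_velocities': array([-0.00053377, -0.00332503,  0.00441551,  0.00277611, -0.00037143,
        0.00105932]), 'joint_efforts': array([ 1.46153270e-03, -4.06508911e+01,  2.54526651e+01,  1.00920419e-02,
        1.96293886e-04, -8.41682947e-06]), 'position': array([ 0.16041096, -0.49939678,  0.30314706]), 'orientation': array([-3.13983621e+00,  1.03841696e-05,  3.10779106e-01]), 'wrist_force': array([-0.15306649, -0.34352663,  0.20740122]), 'torque': array([ 0.00513787, -0.043131  ,  0.03554386]), 'gripper_force': 0.0, 'width': 0.08564457936540819}
```

View pics/top1.png

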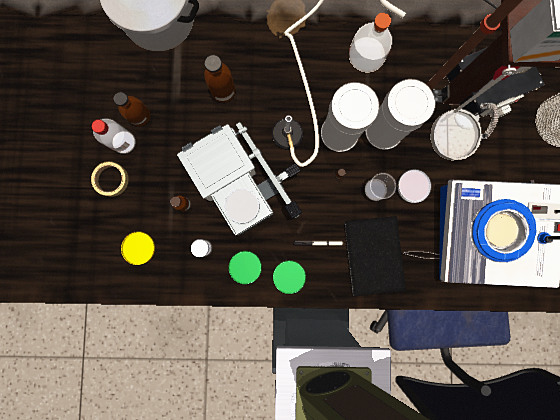

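View pics/sc1.png

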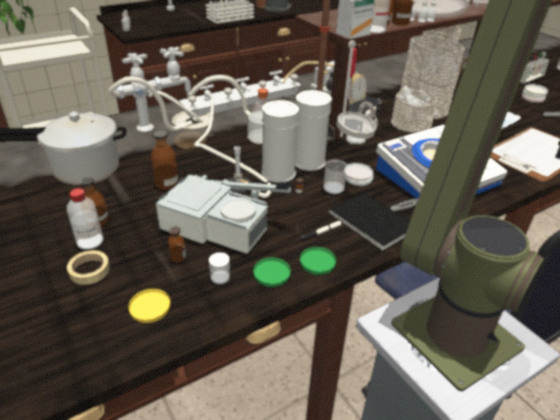

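The top view shows the bin around (228,180), with its deck and dish at (242,207), lever pad at (293,211) and catch plate near (291,172). Next I'll measure the bin frame and zoom in.

Run:
```python
from h import *
c=load('top1'); P=cloud(c)
im=c['image'][110:250,165:325][:,:,::-1]
cv2.imwrite('pics/crop1.png',cv2.resize(im,None,fx=4.8,fy=4.2,interpolation=cv2.INTER_CUBIC))
sub=np.zeros((420,560),bool); sub[110:250,165:325]=1
m=sub&(P[...,2]>0.075)&(P[...,2]<0.125)&(c['image'].min(-1)>120)
n,l,st,ce=cv2.connectedComponentsWithStats(m.astype(np.uint8))
k=1+st[1:,4].argmax(); q=P[l==k]; print(st[k],q[:,2].mean())
r=cv2.minAreaRect(q[:,:2].astype(np.float32)); print(r,cv2.boxPoints(r))
for u,v in [(242,207),(215,160),(250,228),(293,211),(291,172),(265,160),(238,127)]: print(u,v,P[v,u].round(4))
print(c['fx'],c['world_from_camera'].round(3))
```

```text
[ 177  124  114  111 5567] 0.09896396260875961
((0.6120877265930176, 0.27399131655693054), (0.267878919839859, 0.20455366373062134), 34.061492919921875) [[0.44384387 0.2837041 ]
 [0.55841076 0.11424427]
 [0.7803316  0.26427853]
 [0.6657647  0.43373835]]
242 207 [0.5306 0.2541 0.1063]
215 160 [0.6531 0.3289 0.1008]
250 228 [0.4789 0.2368 0.0417]
293 211 [0.5206 0.1235 0.139 ]
291 172 [0.63   0.1286 0.0775]
265 160 [ 0.6775  0.2023 -0.0021]
238 127 [0.7526 0.2753 0.0677]
387.7382057997784 [[ 0.021 -0.996  0.084  0.448]
 [-1.    -0.022 -0.01   0.157]
 [ 0.012 -0.084 -0.996  1.105]
 [ 0.     0.     0.     1.   ]]
```

View pics/crop1.png

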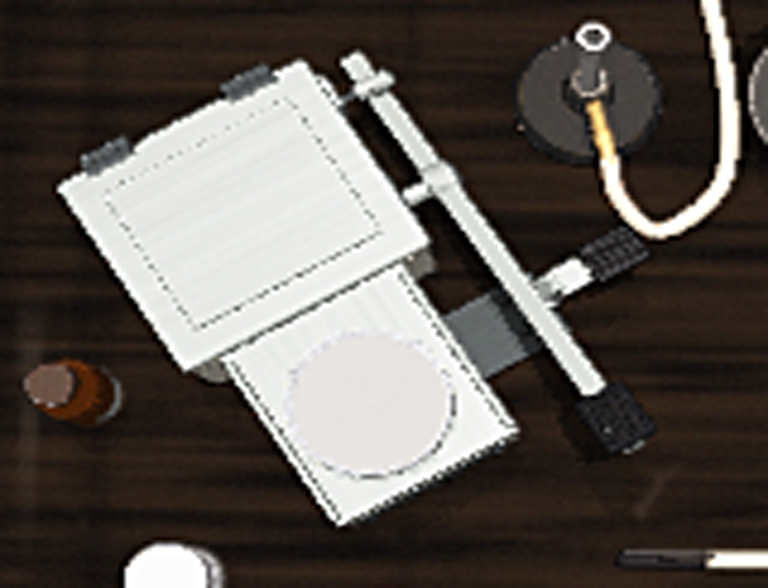

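```bash
cat >> h.py <<'E'
def blob(c,P,u0,u1,v0,v1,z0,z1,f):
    m=np.zeros((420,560),np.uint8); m[v0:v1,u0:u1]=1
    m&=((P[...,2]>z0)&(P[...,2]<z1)&f(c['image'].astype(int))).astype(np.uint8)
    n,l,st,ce=cv2.connectedComponentsWithStats(m); k=1+st[1:,4].argmax()
    q=P[l==k]; r=cv2.minAreaRect(q[:,:2].astype(np.float32)); return q,r
E
python3 - <<'E'
from h import *
c=load('top1'); P=cloud(c)
dark=lambda i:i.max(-1)<90; lt=lambda i:i.min(-1)>150
for nm,a in dict(lever=(280,305,195,222,.12,.15,dark),catch=(280,305,155,185,.065,.09,dark),lid=(170,262,120,210,.0965,.115,lt),
  dish=(218,268,185,230,.1,.115,lambda i:i.min(-1)>100),decklow=(205,280,170,240,.084,.096,lambda i:i.min(-1)>100)).items():
    q,r=blob(c,P,*a); print(nm,len(q),q.mean(0).round(4),np.round(r[0],4),np.round(r[1],4),r[2])
E
```

```text
lever 174 [0.5255 0.1241 0.1377] [0.5264 0.1246] [0.0396 0.0294] 33.02268981933594
catch 120 [0.6361 0.1251 0.0764] [0.6361 0.1251] [0.0256 0.0336] 32.93660354614258
lid 2842 [0.651  0.3277 0.1007] [0.6529 0.3274] [0.138  0.1602] 32.0062255859375
dish 937 [0.5349 0.2564 0.1038] [0.5362 0.2571] [0.0887 0.0881] 1.7472050189971924
decklow 972 [0.5472 0.2586 0.0897] [0.5426 0.2599] [0.1291 0.1171] 32.16371536254883
```

Call:
drive_tool --steps '[{"fingers": 0, "translation": [0, 0, 0], "rotation": [0, 0, -7.35]}, {"fingers": 0, "translation": [0, 0, 0], "rotation": [0, 0, -7.35]}, {"fingers": 0, "translation": [3.56, -1.82, 0.33], "rotation": [0, 0, 0]}, {"fingers": 0, "translation": [3.56, -1.82, 0.33], "rotation": [0, 0, 0]}, {"fingers": 0, "translation": [3.56, -1.82, 0.33], "rotation": [0, 0, 0]}, {"fingers": 0, "translation": [3.56, -1.82, 0.33], "rotation": [0, 0, 0]}, {"fingers": 0, "translation": [3.56, -1.82, 0.33], "rotation": [0, 0, 0]}, {"fingers": 0, "translation": [3.56, -1.82, 0.33], "rotation": [0, 0, 0]}, {"fingers": 0, "translation": [3.56, -1.82, 0.33], "rotation": [0, 0, 0]}, {"fingers": 0, "translation": [3.56, -1.82, 0.33], "rotation": [0, 0, 0]}, {"fingers": 0, "translation": [3.56, -1.82, 0.33], "rotation": [0, 0, 0]}, {"fingers": 0, "translation": [3.56, -1.82, 0.33], "rotation": [0, 0, 0]}, {"fingers": 0, "translation": [3.56, -1.82, 0.33], "rotation": [0, 0, 0]}, {"fingers": 0, "translation": [3.56, -1.82, 0.33], "rotation": [0, 0, 0]}, {"fingers": 0, "translation": [3.56, -1.82, 0.33], "rotation": [0, 0, 0]}, {"fingers": 0, "translation": [3.56, -1.82, 0.33], "rotation": [0, 0, 0]}, {"fingers": 0, "translation": [3.56, -1.82, 0.33], "rotation": [0, 0, 0]}, {"fingers": 0, "translation": [3.56, -1.82, 0.33], "rotation": [0, 0, 0]}, {"fingers": 0, "translation": [3.56, -1.82, 0.33], "rotation": [0, 0, 0]}, {"fingers": 0, "translation": [3.56, -1.82, 0.33], "rotation": [0, 0, 0]}]'

```text
clock: 2.1
position: [0.5252, 0.1224, 0.2439]
orientation: [-3.141, 0.001, 0.568]
wrist_force: [0.5, -1.3, 0.1]
width: -0.0001
gripper_force: 0.0
```

Call:
drive_tool --steps '[{"fingers": 0, "translation": [0, 0, 1.5], "rotation": [0, 0, 0]}, {"fingers": 0, "translation": [0, 0, 1.0], "rotation": [0, 0, 0]}, {"fingers": 0, "translation": [0, 0, 1.0], "rotation": [0, 0, 0]}, {"fingers": 0, "translation": [0, 0, 1.0], "rotation": [0, 0, 0]}, {"fingers": 0, "translation": [0, 0, 1.0], "rotation": [0, 0, 0]}, {"fingers": 0, "translation": [0, 0, 1.0], "rotation": [0, 0, 0]}, {"fingers": 0, "translation": [0, 0, 1.0], "rotation": [0, 0, 0]}, {"fingers": 0, "translation": [0, 0, 1.0], "rotation": [0, 0, 0]}, {"fingers": 0, "translation": [0, 0, 1.0], "rotation": [0, 0, 0]}, {"fingers": 0, "translation": [0, 0, 1.0], "rotation": [0, 0, 0]}, {"fingers": 0, "translation": [0, 0, 1.0], "rotation": [0, 0, 0]}, {"fingers": 0, "translation": [0, 0, 0.5], "rotation": [0, 0, 0]}]'

```text
clock: 3.3
position: [0.5233, 0.1193, 0.1249]
orientation: [-3.141, 0.002, 0.565]
wrist_force: [-5.0, -0.8, 10.2]
width: 0.0004
gripper_force: 6.0
```

Call:
drive_tool --steps '[{"fingers": 0, "translation": [0, 0, 0.4], "rotation": [0, 0, 0]}, {"fingers": 0, "translation": [0, 0, 0.4], "rotation": [0, 0, 0]}, {"fingers": 0, "translation": [0, 0, 0.2], "rotation": [0, 0, 0]}, {"fingers": 0, "translation": [0, 0, 0.1], "rotation": [0, 0, 0]}, {"fingers": 0, "translation": [0, 0, 0], "rotation": [0, 0, 0]}]'

```text
clock: 3.8
position: [0.5246, 0.1201, 0.1149]
orientation: [-3.141, -0.001, 0.566]
wrist_force: [-3.5, -0.3, 11.2]
width: 0.0002
gripper_force: 5.4
```

Run:
```python
from h import *
c=snap('top','top2'); P=cloud(c)
cv2.imwrite('pics/crop2.png',cv2.resize(c['image'][90:250,165:325][:,:,::-1],None,fx=3.6,fy=3.6))
for b in (-.04,0,.04):print(1)
```

```text
1
1
1
```

View pics/crop2.png

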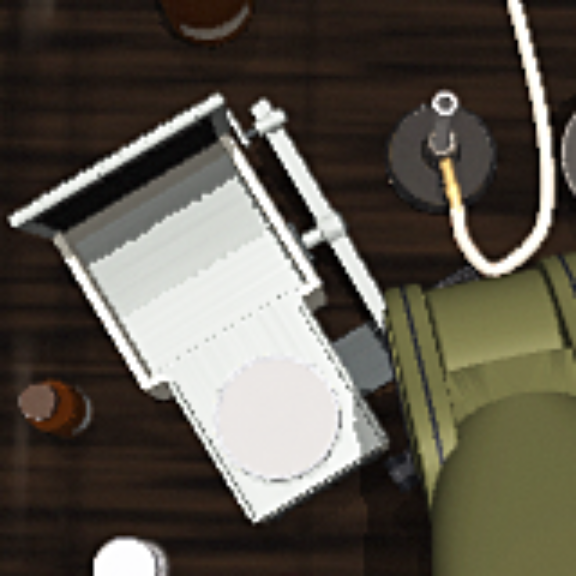

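The lid stands open, with its edge at the top left of the crop, and the dish hasn't moved on the deck. I'll press slightly further to make sure the catch engages, then lift off.

Call:
drive_tool --steps '[{"fingers": 0, "translation": [0, 0, 0.2], "rotation": [0, 0, 0]}, {"fingers": 0, "translation": [0, 0, 0.15], "rotation": [0, 0, 0]}, {"fingers": 0, "translation": [0, 0, 0], "rotation": [0, 0, 0]}]'

```text
clock: 4.15
position: [0.5249, 0.1202, 0.1131]
orientation: [-3.141, -0.003, 0.566]
wrist_force: [-6.9, -0.2, 23.1]
width: 0.0001
gripper_force: 11.8
```

Call:
drive_tool --steps '[{"fingers": 0, "translation": [0, 0, -0.4], "rotation": [0, 0, 0]}, {"fingers": 0, "translation": [0, 0, -0.5], "rotation": [0, 0, 0]}, {"fingers": 0, "translation": [0, 0, -0.5], "rotation": [0, 0, 0]}, {"fingers": 0, "translation": [0, 0, -0.5], "rotation": [0, 0, 0]}, {"fingers": 0, "translation": [0, 0, -0.5], "rotation": [0, 0, 0]}]'

```text
clock: 4.65
position: [0.5249, 0.1206, 0.1341]
orientation: [-3.142, 0.0, 0.567]
wrist_force: [0.5, 0.4, -0.2]
width: 0.0
gripper_force: 0.0
```

Call:
drive_tool --steps '[{"fingers": 0, "translation": [0, 0, -2], "rotation": [0, 0, 0]}, {"fingers": 0, "translation": [0, 0, -2], "rotation": [0, 0, 0]}, {"fingers": 4, "translation": [0, 0, -2], "rotation": [0, 0, 0]}, {"fingers": 4, "translation": [0, 0, -1], "rotation": [0, 0, 0]}, {"fingers": 4, "translation": [0.1, -2.7, 0], "rotation": [0, 0, 0]}, {"fingers": 4, "translation": [0.1, -2.7, 0], "rotation": [0, 0, 0]}, {"fingers": 4, "translation": [0.1, -2.7, 0], "rotation": [0, 0, 0]}, {"fingers": 4, "translation": [0.1, -2.8, 0], "rotation": [0, 0, 0]}, {"fingers": 4, "translation": [0, 0, 0], "rotation": [0, 0, 0]}]'

```text
clock: 5.55
position: [0.468, 0.2169, 0.2036]
orientation: [-3.14, 0.001, 0.571]
wrist_force: [0.3, -0.2, -0.1]
width: 0.0397
gripper_force: 0.0
```

Run:
```python
from h import *
c=snap('scene','sc3'); P=cloud(c)
cv2.imwrite('pics/crop3.png',cv2.resize(c['image'][140:300,130:350][:,:,::-1],None,fx=3.6,fy=3.6))
w=snap('wrist','wr3'); print(ctrl.sense()['position'],ctrl.sense()['width'])
```

```text
[0.46943286 0.2151292  0.20370989] 0.04001905496444632
```

View pics/crop3.png

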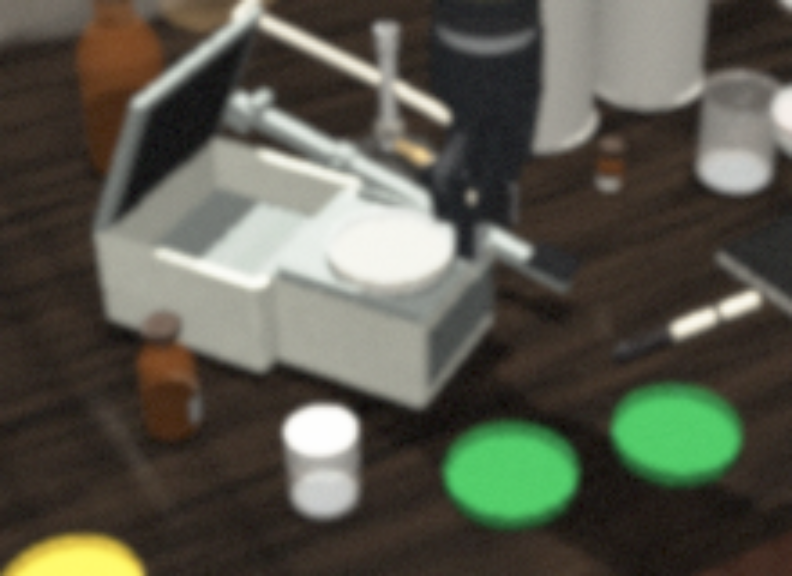

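View pics/wr3.png

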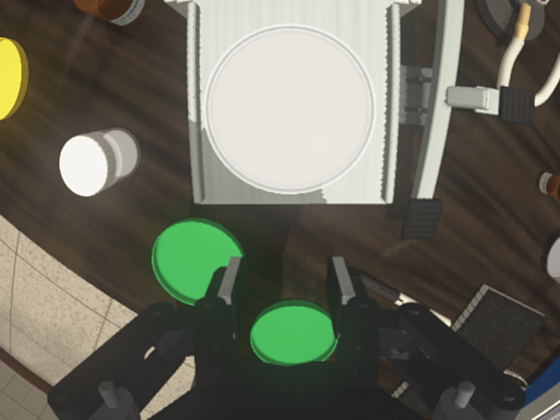

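The lid is held open and the fingers stand clear in front of the deck, centred on the dish (290,108 in the wrist view). I'll lower them and push.

Call:
drive_tool --steps '[{"fingers": 4, "translation": [0, 0, 1.5], "rotation": [0, 0, 0]}, {"fingers": 4, "translation": [0, 0, 1.5], "rotation": [0, 0, 0]}, {"fingers": 4, "translation": [0, 0, 0.8], "rotation": [0, 0, 0]}, {"fingers": 4, "translation": [0, 0, 0.1], "rotation": [0, 0, 0]}, {"fingers": 4, "translation": [1, 0, 0], "rotation": [0, 0, 0]}, {"fingers": 4, "translation": [1, 0, 0], "rotation": [0, 0, 0]}, {"fingers": 4, "translation": [1, 0, 0], "rotation": [0, 0, 0]}, {"fingers": 4, "translation": [1, 0, 0], "rotation": [0, 0, 0]}, {"fingers": 4, "translation": [1, 0, 0], "rotation": [0, 0, 0]}, {"fingers": 4, "translation": [1, 0, 0], "rotation": [0, 0, 0]}]'

```text
clock: 6.65
position: [0.5211, 0.2477, 0.1651]
orientation: [3.142, -0.0, 0.568]
wrist_force: [-0.5, -0.1, 0.3]
width: 0.0397
gripper_force: 0.4
```

Run:
```python
from h import *
w=snap('wrist','wr4'); print(ctrl.sense()['position'],ctrl.sense()['wrist_force'])
```

```text
[0.52277011 0.24870476 0.16516094] [1.68665995 1.41336391 0.16038702]
```

View pics/wr4.png

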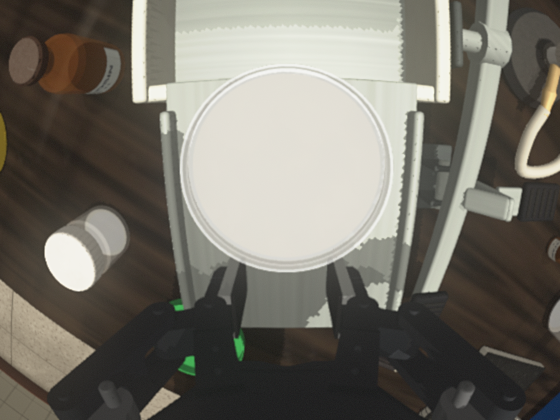

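The dish is moving straight, cradled by both fingers, and its front edge has just reached the mouth (row 70). I'll continue.

Call:
drive_tool --steps '[{"fingers": 4, "translation": [1, 0, 0], "rotation": [0, 0, 0]}, {"fingers": 4, "translation": [1, 0, 0], "rotation": [0, 0, 0]}, {"fingers": 4, "translation": [1, 0, 0], "rotation": [0, 0, 0]}, {"fingers": 4, "translation": [1, 0, 0], "rotation": [0, 0, 0]}, {"fingers": 4, "translation": [1, 0, 0], "rotation": [0, 0, 0]}, {"fingers": 4, "translation": [1, 0, 0], "rotation": [0, 0, 0]}, {"fingers": 4, "translation": [1, 0, 0], "rotation": [0, 0, 0]}, {"fingers": 4, "translation": [1, 0, 0], "rotation": [0, 0, 0]}, {"fingers": 4, "translation": [0.7, 0, 0], "rotation": [0, 0, 0]}, {"fingers": 4, "translation": [0, 0, 0], "rotation": [0, 0, 0]}]'

```text
clock: 7.7
position: [0.5947, 0.2945, 0.1649]
orientation: [3.142, -0.001, 0.567]
wrist_force: [0.9, -0.2, 0.3]
width: 0.04
gripper_force: 0.0
```

Run:
```python
from h import *
w=snap('wrist','wr5'); print(ctrl.sense()['position'],ctrl.sense()['wrist_force'])
```

```text
[0.59404728 0.29415724 0.16489407] [0.28931257 0.07825895 0.36817637]
```

View pics/wr5.png

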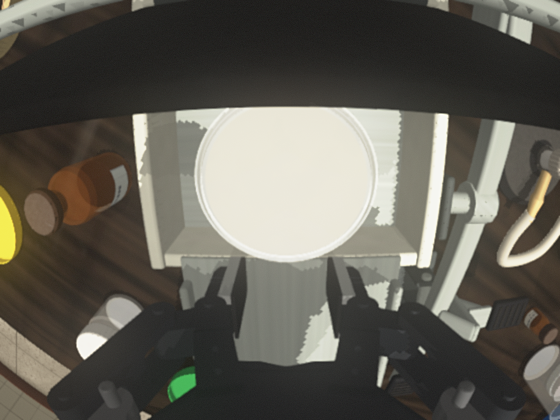

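The dish lies flat in the bin (285,180). I'll retreat, take a top picture to verify, and move above the catch.

Call:
drive_tool --steps '[{"fingers": 4, "translation": [-2, 0, 0], "rotation": [0, 0, 0]}, {"fingers": 4, "translation": [-2.5, 0, 0], "rotation": [0, 0, 0]}, {"fingers": 4, "translation": [-2.5, 0, 0], "rotation": [0, 0, 0]}, {"fingers": 4, "translation": [-2, 0, -1], "rotation": [0, 0, 0]}, {"fingers": 2, "translation": [-1, 0, -2], "rotation": [0, 0, 0]}, {"fingers": 0, "translation": [0, 0, -2], "rotation": [0, 0, 0]}, {"fingers": 0, "translation": [0, 2.5, 0], "rotation": [0, 0, 0]}, {"fingers": 0, "translation": [0, 2.5, 0], "rotation": [0, 0, 0]}, {"fingers": 0, "translation": [0, 2.5, 0], "rotation": [0, 0, 0]}, {"fingers": 0, "translation": [0, 2.5, 0], "rotation": [0, 0, 0]}, {"fingers": 0, "translation": [1, 2.5, 0], "rotation": [0, 0, 0]}, {"fingers": 0, "translation": [1.5, 2.5, 0], "rotation": [0, 0, 0]}, {"fingers": 0, "translation": [1.5, 1.5, 0], "rotation": [0, 0, 0]}, {"fingers": 0, "translation": [0.4, 0.4, 0], "rotation": [0, 0, 0]}, {"fingers": 0, "translation": [0, 0, 0], "rotation": [0, 0, 0]}]'

```text
clock: 9.25
position: [0.6372, 0.121, 0.2147]
orientation: [-3.141, 0.001, 0.567]
wrist_force: [0.3, -0.4, 0.4]
width: -0.0002
gripper_force: 0.0
```

Run:
```python
from h import *
w=snap('wrist','wr6'); c=snap('top','top6'); P=cloud(c)
s=ctrl.sense(); R=np.array([[.8434,.5373],[-.5373,.8434]])
f=lambda p:(R@(np.asarray(p)[:2]-[.650,.3266])).round(4)
print(s['position'],f(s['position']))
B=(P[...,:2]-[.650,.3266])@R.T
m=(abs(B[...,0])<.06)&(abs(B[...,1])<.06)&(P[...,2]>.04)&(P[...,2]<.085); print(m.sum(), np.percentile(P[...,2][m],[5,25,50,75,95]).round(3))
d=m&(P[...,2]>.054); print(d.sum(), B[d].mean(0), P[d][:,2].mean())
cv2.imwrite('pics/crop6.png',np.vstack([cv2.resize(c['image'][90:250,165:325][:,:,::-1],(400,300)),cv2.resize(w['image'][:,:,::-1],(400,300))]))
```

```text
[0.63601326 0.12150543 0.21481319] [-0.122  -0.1655]
1365 [0.043 0.045 0.047 0.066 0.082]
424 [-0.00259918  0.00330499] 0.07299729280355889
```

View pics/crop6.png

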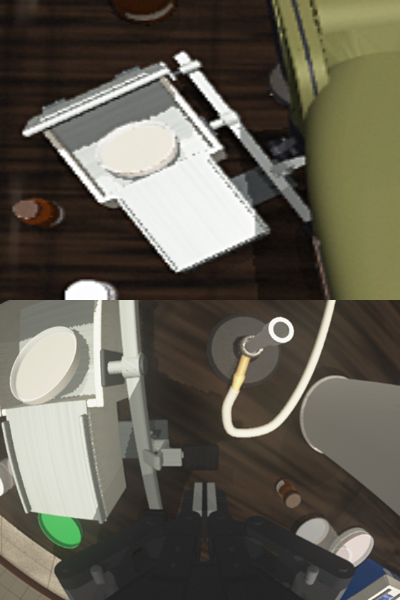

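Run:
```python
from h import *
c=load('top6'); P=cloud(c); R=np.array([[.8434,.5373],[-.5373,.8434]])
B=(P[...,:2]-[.650,.3266])@R.T
im=c['image'].astype(int); z=P[...,2]
for x in np.arange(-.07,.05,.01):
    print(round(x,2),[ (lambda m: (round(float(np.median(z[m])),3),tuple(np.median(im[m],0).astype(int))) if m.sum() else None)((abs(B[...,0]-x)<.003)&(abs(B[...,1]-y)<.004)) for y in (-.06,-.03,0,.03,.06)])
```

```text
-0.07 [(0.002, (np.int64(102), np.int64(103), np.int64(99))), (0.089, (np.int64(240), np.int64(242), np.int64(239))), (0.089, (np.int64(241), np.int64(242), np.int64(240))), (0.091, (np.int64(237), np.int64(240), np.int64(237))), (0.087, (np.int64(108), np.int64(104), np.int64(95)))]
-0.06 [(0.087, (np.int64(255), np.int64(255), np.int64(255))), (0.089, (np.int64(242), np.int64(244), np.int64(240))), (0.091, (np.int64(245), np.int64(248), np.int64(246))), (0.088, (np.int64(241), np.int64(243), np.int64(240))), (0.087, (np.int64(246), np.int64(247), np.int64(246)))]
-0.05 [(0.044, (np.int64(244), np.int64(244), np.int64(241))), (0.044, (np.int64(198), np.int64(201), np.int64(195))), (0.101, (np.int64(235), np.int64(231), np.int64(219))), (0.086, (np.int64(182), np.int64(184), np.int64(179))), (0.045, (np.int64(238), np.int64(240), np.int64(237)))]
-0.04 [(0.044, (np.int64(245), np.int64(247), np.int64(244))), (0.068, (np.int64(191), np.int64(182), np.int64(175))), (0.095, (np.int64(235), np.int64(231), np.int64(219))), (0.094, (np.int64(237), np.int64(233), np.int64(222))), (0.045, (n
[... 1634 characters left out ...]
 np.int64(240))), (0.22, (np.int64(243), np.int64(245), np.int64(243))), (0.207, (np.int64(227), np.int64(233), np.int64(226)))]
0.03 [(0.048, (np.int64(111), np.int64(113), np.int64(110))), (0.125, (np.int64(119), np.int64(121), np.int64(116))), (0.202, (np.int64(149), np.int64(152), np.int64(145))), (0.124, (np.int64(114), np.int64(116), np.int64(114))), (0.047, (np.int64(111), np.int64(114), np.int64(111)))]
0.04 [(0.047, (np.int64(115), np.int64(117), np.int64(114))), (0.046, (np.int64(113), np.int64(116), np.int64(113))), (0.044, (np.int64(112), np.int64(116), np.int64(112))), (0.046, (np.int64(112), np.int64(115), np.int64(112))), (0.044, (np.int64(112), np.int64(114), np.int64(112)))]
```

The dish's front edge leans on the deck edge: the top rim is near bin x −0.05 at z 0.10, tilted about 31°. I'll nudge it fully in, after checking how far the wrist camera is from the lid.

Run:
```python
from h import *
c=load('wr5'); T=c['world_from_camera']; p=np.array([.594,.2942,.1649]); R=np.array([[.8434,.5373],[-.5373,.8434]])
d=T[:3,3]-p; print('cam rel TCP in bin axes',(R@d[:2]).round(3),d[2].round(3)); a=T[:3,2]; print('axis',(R@a[:2]).round(3),a[2].round(3))
v,u=np.mgrid[0:420,0:560]; x=(u-c['cx'])/c['fx']; y=(v-c['cy'])/c['fy']; r=np.hypot(x,y)+1e-9
k=np.tan(r)/r; z=c['range_z']; Q=np.stack([x*k*z,y*k*z,z],-1)@T[:3,:3].T+T[:3,3]
B=(Q[...,:2]-[.650,.3266])@R.T
for v in (10,20,40,60,80,100,110,150): print(v,z[v,280].round(3),B[v,280].round(3),Q[v,280,2].round(3))
```

```text
cam rel TCP in bin axes [0.082 0.001] 0.07
axis [-0.314 -0.001] -0.949
10 0.06 [0.038 0.005] 0.165
20 0.0 [0.017 0.004] 0.235
40 0.0 [0.017 0.004] 0.235
60 0.0 [0.017 0.004] 0.235
80 0.0 [0.017 0.004] 0.235
100 0.0 [0.017 0.004] 0.235
110 0.163 [0.014 0.007] 0.065
150 0.158 [-0.005  0.007] 0.076
```

Call:
drive_tool --steps '[{"fingers": 0, "translation": [0, -2.4, 0], "rotation": [0, 0, 0]}, {"fingers": 0, "translation": [0, -2.4, 0], "rotation": [0, 0, 0]}, {"fingers": 0, "translation": [0, -2.4, 0], "rotation": [0, 0, 0]}, {"fingers": 0, "translation": [0, -2.4, 0], "rotation": [0, 0, 0]}, {"fingers": 0, "translation": [0, -2.4, 0], "rotation": [0, 0, 0]}, {"fingers": 0, "translation": [0, -2.4, 0], "rotation": [0, 0, 0]}, {"fingers": 0, "translation": [0, -2.4, 0], "rotation": [0, 0, 0]}, {"fingers": 0, "translation": [0, 0, 0], "rotation": [0, 7.5, 0]}, {"fingers": 0, "translation": [0, 0, 0], "rotation": [0, 7.5, 0]}, {"fingers": 0, "translation": [0, 0, 0], "rotation": [0, 0, 0]}, {"fingers": 0, "translation": [0.55, 0, 1.8], "rotation": [0, 0, 0]}, {"fingers": 0, "translation": [0.55, 0, 1.8], "rotation": [0, 0, 0]}, {"fingers": 0, "translation": [0.55, 0, 1.8], "rotation": [0, 0, 0]}, {"fingers": 0, "translation": [0, 0, 0], "rotation": [0, 0, 0]}]'

```text
clock: 10.75
position: [0.5722, 0.2795, 0.1657]
orientation: [-3.141, -0.257, 0.568]
wrist_force: [-1.5, -0.2, -0.8]
width: 0.0001
gripper_force: 0.0
```

Run:
```python
from h import *
s=ctrl.sense(); R=np.array([[.8434,.5373],[-.5373,.8434]])
print((R@(s['position'][:2]-[.650,.3266])).round(4),s['position'][2],s['orientation'],s['wrist_force'])
```

```text
[-0.0909  0.0021] 0.16566141628115846 [-3.14110275 -0.25691847  0.5678482 ] [-1.53729452 -0.24433832 -0.84599578]
```

Call:
drive_tool --steps '[{"fingers": 0, "translation": [0.68, 0, 0.18], "rotation": [0, 0, 0]}, {"fingers": 0, "translation": [0.68, 0, 0.18], "rotation": [0, 0, 0]}, {"fingers": 0, "translation": [0.68, 0, 0.18], "rotation": [0, 0, 0]}, {"fingers": 0, "translation": [0.68, 0, 0.18], "rotation": [0, 0, 0]}, {"fingers": 0, "translation": [0, 0, 0], "rotation": [0, 0, 0]}, {"fingers": 0, "translation": [0, 0, 0], "rotation": [0, 0, 0]}]'

```text
clock: 11.35
position: [0.596, 0.2941, 0.1673]
orientation: [3.142, -0.262, 0.567]
wrist_force: [-0.1, 0.2, -1.0]
width: 0.0002
gripper_force: 0.0
```

```bash
cat > chk.py <<'E'
from h import *
s=ctrl.sense(); R=np.array([[.8434,.5373],[-.5373,.8434]])
print((R@(s['position'][:2]-[.650,.3266])).round(4),s['position'][2],s['wrist_force'].round(1))
c=snap('wrist','w%d'%(s['clock']*100)); T=c['world_from_camera']
v,u=np.mgrid[0:420,0:560]; x=(u-c['cx'])/c['fx']; y=(v-c['cy'])/c['fy']; r=np.hypot(x,y)+1e-9
k=np.tan(r)/r; z=c['range_z']; Q=np.stack([x*k*z,y*k*z,z],-1)@T[:3,:3].T+T[:3,3]
B=(Q[...,:2]-[.650,.3266])@R.T
im=c['image'].astype(int)
d=(z>0)&(abs(B[...,0])<.067)&(abs(B[...,1])<.066)&(Q[...,2]<.15)&(Q[...,2]>.03)&(im[...,0]-im[...,2]>8)&(im.min(-1)>120)
print(d.sum(),B[d].min(0),B[d].max(0),np.percentile(Q[d][:,2],[3,50,97]))
A=np.c_[B[d],np.ones(d.sum())]; print(np.linalg.lstsq(A,Q[d][:,2],rcond=None)[0])
E
python3 chk.py
```

```text
[-0.063   0.0017] 0.16728819911858855 [-0.1  0.2 -1. ]
24563 [-0.06699833 -0.06599309] [0.06699748 0.06599655] [0.04534096 0.05904908 0.09002675]
[-0.15148433 -0.00567114  0.05520879]
```

Call:
drive_tool --steps '[{"fingers": 0, "translation": [-1.84, 0, -0.49], "rotation": [0, 0, 0]}, {"fingers": 0, "translation": [-1.84, 0, -0.49], "rotation": [0, 0, 0]}, {"fingers": 0, "translation": [-1.84, 0, -0.49], "rotation": [0, 0, 0]}, {"fingers": 0, "translation": [0, 0, -2], "rotation": [0, 0, 0]}, {"fingers": 0, "translation": [0, 0, -2], "rotation": [0, -7.5, 0]}, {"fingers": 0, "translation": [0, 0, 0], "rotation": [0, -7.5, 0]}, {"fingers": 0, "translation": [0.1, 2.4, 0], "rotation": [0, 0, 0]}, {"fingers": 0, "translation": [0.2, 2.4, 0], "rotation": [0, 0, 0]}, {"fingers": 0, "translation": [0.2, 2.4, 0], "rotation": [0, 0, 0]}, {"fingers": 0, "translation": [0.2, 2.4, 0], "rotation": [0, 0, 0]}, {"fingers": 0, "translation": [0.2, 2.4, 0], "rotation": [0, 0, 0]}, {"fingers": 0, "translation": [0.2, 2.4, 0], "rotation": [0, 0, 0]}, {"fingers": 0, "translation": [0, 2.4, 0], "rotation": [0, 0, 0]}, {"fingers": 0, "translation": [0, 0, 0], "rotation": [0, 0, 0]}]'

```text
clock: 12.8
position: [0.6402, 0.1198, 0.2041]
orientation: [3.14, -0.009, 0.564]
wrist_force: [-0.4, 0.1, -0.6]
width: -0.0
gripper_force: 0.0
```

```bash
python3 chk.py
python3 - <<'E'
from h import *
c=snap('top','top7'); P=cloud(c); R=np.array([[.8434,.5373],[-.5373,.8434]])
B=(P[...,:2]-[.650,.3266])@R.T; z=P[...,2]
for x in np.arange(-.05,.05,.01):
    print(round(x,2),[round(float(np.median(z[m])),3) if (m:=(abs(B[...,0]-x)<.003)&(abs(B[...,1]-y)<.004)).sum() else None for y in (-.06,-.03,0,.03,.06)])
E
```

```text
[-0.1194 -0.1692] 0.20411718509405535 [-0.4  0.1 -0.6]
11484 [-0.0669937  -0.06586779] [0.04596892 0.06599131] [0.04548359 0.05930492 0.09049518]
[-0.20754456 -0.01322316  0.05630202]
-0.05 [0.046, 0.047, 0.06, 0.057, 0.047]
-0.04 [0.044, 0.059, 0.059, 0.06, 0.045]
-0.03 [0.043, 0.058, 0.06, 0.058, 0.047]
-0.02 [0.044, 0.059, 0.059, 0.06, 0.045]
-0.01 [0.045, 0.06, 0.059, 0.058, 0.045]
0.0 [0.045, 0.059, 0.057, 0.058, 0.045]
0.01 [0.046, 0.06, 0.059, 0.06, 0.045]
0.02 [0.218, 0.219, 0.212, 0.213, 0.217]
0.03 [0.047, 0.046, 0.06, 0.202, 0.046]
0.04 [0.047, 0.046, 0.045, 0.046, 0.047]
```

The dish now lies flat in the bin (top at z 0.059, centre near bin x −0.01). Now I'll press the catch.

Call:
drive_tool --steps '[{"fingers": 0, "translation": [0, -0.3, 2], "rotation": [0, 0, 0]}, {"fingers": 0, "translation": [0, 0, 2], "rotation": [0, 0, 0]}, {"fingers": 0, "translation": [0, 0, 1.2], "rotation": [0, 0, 0]}, {"fingers": 0, "translation": [0, 0, 0.6], "rotation": [0, 0, 0]}, {"fingers": 0, "translation": [0, 0, 0.6], "rotation": [0, 0, 0]}, {"fingers": 0, "translation": [0, 0, 0.4], "rotation": [0, 0, 0]}, {"fingers": 0, "translation": [0, 0, 0], "rotation": [0, 0, 0]}]'

```text
clock: 13.6
position: [0.639, 0.1248, 0.137]
orientation: [3.139, -0.011, 0.567]
wrist_force: [1.9, -3.2, 4.0]
width: 0.0002
gripper_force: 2.2
```

```bash
cat > lid.py <<'E'
from h import *
s=ctrl.sense(); R=np.array([[.8434,.5373],[-.5373,.8434]])
print((R@(s['position'][:2]-[.650,.3266])).round(4),s['position'][2],s['wrist_force'].round(1))
c=snap('top','t%d'%(s['clock']*100)); P=cloud(c)
B=(P[...,:2]-[.650,.3266])@R.T; z=P[...,2]
for n,x,y in [('lid',-.05,0),('lid',-.05,.05),('lid',.04,0),('leverpad',-.213,-.104),('catch',-.12,-.163),('lever',-.15,-.104)]:
    m=(abs(B[...,0]-x)<.004)&(abs(B[...,1]-y)<.004); print(n,x,y,np.median(z[m]) if m.sum() else None)
E
python3 lid.py
```

```text
[-0.1177 -0.1643] 0.13702223020752385 [ 1.9 -3.2  4. ]
lid -0.05 0 0.059126507103096304
lid -0.05 0.05 0.04655386444360787
lid 0.04 0 0.15166405515289028
leverpad -0.213 -0.104 0.6129966447295416
catch -0.12 -0.163 0.5475873411315151
lever -0.15 -0.104 0.5206466775327769
```

Call:
drive_tool --steps '[{"fingers": 0, "translation": [0, 0, 0.15], "rotation": [0, 0, 0]}, {"fingers": 0, "translation": [0, 0, 0], "rotation": [0, 0, 0]}, {"fingers": 0, "translation": [0, 0, 0], "rotation": [0, 0, 0]}]'

```text
clock: 13.95
position: [0.6392, 0.1245, 0.1358]
orientation: [3.139, -0.011, 0.567]
wrist_force: [1.7, -5.2, 3.7]
width: 0.0003
gripper_force: 3.0
```

```bash
python3 lid.py
```

```text
[-0.1177 -0.1647] 0.13583144353244397 [ 1.7 -5.2  3.7]
lid -0.05 0 0.1330564210176715
lid -0.05 0.05 0.13449145001187868
lid 0.04 0 0.11070158597650509
leverpad -0.213 -0.104 0.6120521268725552
catch -0.12 -0.163 0.5467443250797626
lever -0.15 -0.104 0.5324928089014769
```

The lid is falling. Next I'll lift off, easing outward.

Call:
drive_tool --steps '[{"fingers": 0, "translation": [0, 0.3, -0.7], "rotation": [0, 0, 0]}, {"fingers": 0, "translation": [0, 0.5, -1], "rotation": [0, 0, 0]}, {"fingers": 0, "translation": [0, 0.5, -2], "rotation": [0, 0, 0]}, {"fingers": 0, "translation": [0, 0.5, -3], "rotation": [0, 0, 0]}, {"fingers": 0, "translation": [0, 1, -4], "rotation": [0, 0, 0]}, {"fingers": 0, "translation": [-3, 2, -3], "rotation": [0, 0, 0]}, {"fingers": 0, "translation": [-4, 2, 0], "rotation": [0, 0, 0]}, {"fingers": 0, "translation": [-4, 2, 0], "rotation": [0, 0, 0]}, {"fingers": 0, "translation": [-4, 2, 0], "rotation": [0, 0, 0]}, {"fingers": 0, "translation": [-4, 3, 0], "rotation": [0, 0, 0]}, {"fingers": 0, "translation": [-4, 3, 0], "rotation": [0, 0, 0]}, {"fingers": 0, "translation": [-3, 3, 0], "rotation": [0, 0, 0]}, {"fingers": 0, "translation": [0, 0, 0], "rotation": [0, 0, 0]}, {"fingers": 0, "translation": [0, 0, 0], "rotation": [0, 0, 0]}, {"fingers": 0, "translation": [0, 0, 0], "rotation": [0, 0, 0]}]'

```text
clock: 15.5
position: [0.5242, -0.1812, 0.2694]
orientation: [-3.141, -0.01, 0.568]
wrist_force: [-0.7, 0.5, 0.6]
width: -0.0002
gripper_force: 0.0
```

```bash
python3 lid.py
python3 - <<'E'
from h import *
c=snap('top','top9'); cv2.imwrite('pics/crop9.png',cv2.resize(c['image'][90:280,165:425][:,:,::-1],None,fx=3,fy=3))
E
```

```text
[-0.3789 -0.3607] 0.2694432710975418 [-0.7  0.5  0.6]
lid -0.05 0 0.09777267175696835
lid -0.05 0.05 0.09817704833339824
lid 0.04 0 0.10128395462203854
leverpad -0.213 -0.104 0.13967462089211458
catch -0.12 -0.163 0.07732251715893967
lever -0.15 -0.104 0.11500907633195012
```

View pics/crop9.png

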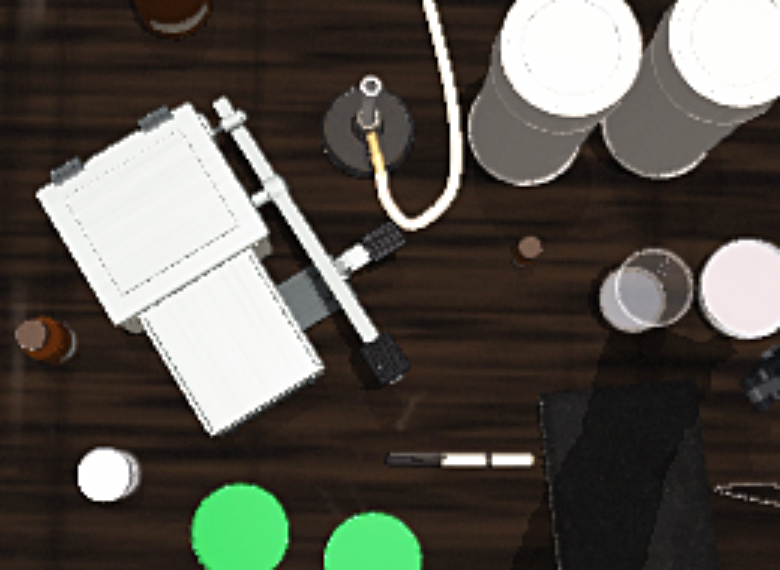

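The picture shows the lid shut (150,210), the lever up (385,357), the catch back (383,242), and the bystanders where they were.

```bash
python3 -c "
from station import job
print(job.sign_off())"
```

```text
the job is handed in; nothing more can be done
None
```

The job is handed in at about 15.6 s on the clock: the dish lies flat in the bin (it first caught on the deck edge and took one extra nudge), the lid is shut, the lever is up, the catch is back and the robot is clear; sign-off returned no verdict.

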